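# Put the scraper away and rock the stopper out of the casting mould

### The job

Take the bench scraper that stands in the seam of the plaster mould and slide it, blade edge first, fully down into the empty slot at the front of the wooden tool block, and let go of it. Then draw the wooden stopper from the mould's mouth: it is stuck too tightly for a straight pull, which would lift the mould, so rock it side to side along the seam, tipping it first towards the end where the scraper stood, then the other way, and so on until it comes free, with the mould staying down on the table. Finish while still holding the stopper still and upright just clear above the mouth (a finger's breadth or two), and leave everything else alone.

Things in the scene. Friction and masses are not known exactly. Their poses are not given: they have to be found in the camera images.
- mould: White plaster mould, loose, 3.5 kg, held down by its weight alone, 130 (x) x 260 (y) x 75 mm high. Origin: centre of its underside. The seam runs along its y over the top: from y=-22 mm to the +y end it is a groove 6 mm wide, 16 mm deep, where the scraper stands at first, its middle at about y=+60 mm. The stopper sits in the mouth at y=-55 mm. Mould and tool block may change sides.
- mouth (a point): Centre of the mouth, on the mould's top face (75 mm above its underside), 55 mm from the mould's centre towards its -y end; axes as the mould's. The mouth is 65 mm long (y) and 32 mm deep; sprung cork liners on both sides of the seam pinch the stopper's broad faces; they grip hardest in the lower 19 mm of the mouth and lightly (under 20 N) above that.
- stopper: Beech stopper, 90 g; axes as the mould's at the start. Origin: centre of its underside. Foot 24 (x) x 60 (y) x 40 mm high, 32 mm of it in the mouth; above it, centred, a handle 24 (x) x 34 (y) mm, 40 to 85 mm above the underside. The cork holds it with 40 to 50 N against a straight pull; some 25 N lifts that end of the mould.
- stopper_foot (a point): Centre of the stopper's underside, 32 mm below the mouth when home. Tipping in the plane of the seam (about its x axis) makes the cork slip with little lift; the mouth allows 5 to 6 degrees each way from the start. Turning it about a point some 20 mm from the middle of the foot, now on one side, now on the other, walks it up about 3 to 4 mm at each tip.
- stopper_grip (a point): Middle of the stopper's handle, 65 mm above its underside; 34 mm wide along the seam, 24 mm across it.
- scraper: Bench scraper, 190 g, standing upright with its edge down: steel blade 4 (x) x 80 (y) x 78 mm high, with a dark wooden spine 14 (x) x 84 (y) mm along its top from 74 to 100 mm above the edge. Origin: middle of the blade's lower edge; z points up to the spine.
- scraper_edge (a point): Middle of the blade's lower edge.
- scraper_spine (a point): Middle of the wooden spine, 87 mm above the edge; grasp it across its 14 mm (x).
- block: Light wooden tool block fixed to the table, 112 (x) x 110 (y) x 57 mm high. Origin: centre of its underside. Three slots, 9 mm wide, run along its y over its whole length, open at both ends and at the top, at x=-32, 0 and +32 mm, floor 15 mm above the table (42 mm deep). The slot at x=-32 mm, nearest the robot, is empty; ribs stand in the other two, up to 77 mm above the table.
- slot (a point): Middle of the empty slot at the block's top face, 57 mm above the table; axes as the block's, the slot runs along y.
- rib_a: Wooden rib, 6 x 70 x 62 mm high, standing in the middle slot; leave alone. Origin: middle of its lower edge.
- rib_b: Black rib, 6 x 50 x 58 mm high, standing in the far slot; leave alone. Origin: middle of its lower edge.
- bowl: White bowl, 140 mm across, 60 mm high, beyond the work; leave alone. Origin: centre of its underside.
- jar: Glass jar with steel lid, 72 mm across, 95 mm high; leave alone. Origin: centre of its underside.
- mug: Terracotta mug, 80 mm across, 90 mm high, on the left; leave alone. Origin: centre of its underside.
- brush: Brush lying on the right; leave alone. Origin: within its handle.
- bat_stack: Plaster bat, a disc 180 mm across and 30 mm high, on the left; leave alone. Origin: centre of its underside.
There are look-alikes about, which are no part of the job. Of the things shaped like the stopper, the beech one is meant.

How it is judged:
On the way, in this order (a step that is already met when the one before it is completed fails the run):
1. the scraper stands fully down in the empty slot, let go (z of scraper_edge in the frame of block below 0.02 m and x of scraper_edge in the frame of slot between -0.006 and 0.006 m and y of scraper_edge in the frame of slot between -0.03 and 0.03 m and angle between scraper's own z axis and vertical below 0.25 rad and contact force between the fingers and scraper below 0.1 N), for 0.2 s.
2. the stopper, still in the mouth, is tipped by 2.5 degrees or more towards the end where the scraper stood (z of stopper_foot in the frame of mouth below -0.004 m and angle between stopper's own z axis and vertical above 0.044 rad and y of stopper_grip in the frame of mouth above 0.001 m), for 0.05 s.
3. the stopper, still in the mouth, is tipped by 2.5 degrees or more the other way (z of stopper_foot in the frame of mouth below -0.004 m and angle between stopper's own z axis and vertical above 0.044 rad and y of stopper_grip in the frame of mouth below -0.001 m), for 0.05 s.
At the end, for the whole second after the job is handed in: Scraper edge within 5 mm of the slot floor and 30 mm of the slot's middle, released; stopper held in the fingers, still, within 0.2 rad of upright, its foot 4 to 60 mm above the mouth and within 40 mm of its centre, not touching the mould; the mould flat on the table (all of step 1 and z of stopper_foot in the frame of mouth between 0.004 and 0.06 m and horizontal distance between stopper_foot and mouth below 0.04 m and angle between stopper's own z axis and vertical below 0.2 rad and linear speed of stopper below 0.03 m/s and contact force between the fingers and stopper above 2 N and contact force between stopper and mould below 0.05 N and height (world z) of mould below 0.006 m and angle between mould's own z axis and vertical below 0.05 rad); the arm keeps its last pose, push and grip.
It fails at once if the mould is lifted by more than 8 mm, tipped by more than 0.08 rad or pushed more than 40 mm (height (world z) of mould above 0.008 m or angle between mould's own z axis and vertical above 0.08 rad or distance of mould from where it was at the start of the episode above 0.04 m).
It fails at once if another thing is disturbed (moved over 30 mm) (distance of any of bowl, jar, mug, bat_stack, rib_a, rib_b, brush from where it was at the start of the episode above 0.03 m).
It also fails if it takes over 58 s, if anything falls off the work surface, if the arm or the gripper's body presses on something with over 40 N, if the wrist force passes 120 N, or if a joint passes its speed limit or range.

### The arm

A 6-joint arm with a two-finger parallel gripper is mounted at the origin on the work surface. World frame = base frame: x ahead of the robot, y to its left, z up, the work surface at z = 0. Lengths are in m, angles in rad, forces in N, time in s.
With the tool pointing down it reaches from about 0.3 to 0.875 m from the base axis. Payload 6.4 kg.
Tool frame: the origin (TCP) lies between the finger pads; the fingertips stand 11 mm ahead of it and the grasp point (between the pads) lies 8 mm behind it (ctrl.tip_reach is the distance from the TCP to the fingertips, in m); z points along the fingers, y is the direction in which the jaws open and shut (so a half turn about z gives the same grasp; the last joint's range is limited). The gripper opens to 85 mm and grips with 20 to 120 N. Pads are 22 mm wide; open, the fingers measure 114 mm over their backs; the gripper's body (76 mm by 85 mm) begins 54 mm behind the grasp point. The pads swing forward as they close: fully open they stand 13 mm farther back than shut.
Start: joints at [0.965, 0.181, 1.607, -0, 1.354, -0.206], TCP at [0.224, 0.53, 0.242] pointing down, gripper open.
Joint ranges: [-2.99, 2.99], [-0.89, 2.07], [0.3, 2.58], [-1.14, 4.28], [0, 2.63], [-3.12, 3.12]. Speed limits (rad/s): [2.57, 2.57, 3.01, 3.14, 3.14, 3.14].

### API

Orientations are given as [roll, pitch, yaw] about the fixed x, y, z axes, in that order (R = Rz(yaw) Ry(pitch) Rx(roll)).
In Python, from bench import ctrl gives the robot as it stands.
- The arm moves only by the tool jog_arm, never from a script. Its argument "deltas" is a list of rows, each a list of 7 numbers: the opening, from -1 (shut) to 1 (fully open), then the shift along the tool's x, y, z as a fraction of full scale, then the turn, a rotation vector about the tool's x, y, z as a fraction of full scale. A call has 1 to 5 rows; each row shifts and turns the commanded pose from where the row before left it, along the tool's axes as they then stand; what a row does not reach is not made up. Full scale, the value 1, is 6 cm for a shift and 0.15 rad for a turn. A row lasts 1/8 s, in which the tool goes at most 62.5 mm and 10.7 degrees, less where a joint would pass 70% of its speed; a pose out of reach is approached as far as the arm can. A call with a number of a shift or a turn outside -1 to 1 is refused whole. A call with a gripper value outside its range is refused whole. The fingers move at their own pace and stop on an object; "newtons" is the grip in N (left out, the last holds). Time passes only in rows, so rows that do not move let the fingers close. It gives the time, the measured TCP pose, the force and the opening at its end, in the units of the state.
- ctrl.observe(): the state, without advancing time (a new reading comes with each control period).
- ctrl.capture(name): name is "side" or "top"; returns the picture (480x640x3 uint8, blue, green, red); there is no depth.
- ctrl.calibration(name): a dict with "fov_y" (degrees; the focal length in pixels is half the picture's height over the tangent of half this angle, whatever the lens; pixels are square), "cx", "cy" (the principal point, pixels), "k1" (the pictures are not rectified: a ray, as slopes to the right and down, at radius r is drawn at 1 + k1 r^2 times it, then the intrinsics apply), "R" (3x3) and "t" (3): a world point X has camera coordinates R X + t. Camera axes: x right, y down, z forward; pixel columns grow to the right and rows downward; lengths in m; the calibration is good to about 2 mm. A picture is of the moment at which its call begins. calibration takes no time and is no camera call.
- ctrl.close_job(): hands the job in, once; it reports no verdict.
The state is a dict: "t": time; "joint_pos": joint angles; "joint_velocities": joint speeds; "tau": joint torques, N m; "ee_pos": TCP position; "eef_rot": TCP orientation; "wrist_force": force on the tool from outside, world axes, zero at the start; "moment": the same for the moment, N m; "grip_width": opening from 0.0 (shut) to 1.0 (fully open).
Only numpy, scipy, OpenCV 4.12 (cv2) and the standard library are available. Lean on these libraries where they do the work, as an engineer would, in place of code of your own. Each camera call takes 0.05 s, during which the arm holds its last target.

## Working session

There is one attempt and no reset: what is moved stays moved. The work goes in short steps, Python scripts to look and compute and a tool call to move; the robot and the scene stay as the last step left them, time stands still between calls to the robot, and variables do not carry over. Pictures are saved under pics/ and viewed, and the job is handed in when it is done.

Besides the shell and the picture viewer there is one more tool, called after "Request:" as a command line: name --pt "numbers of a row" for each row, then --argument value for the rest. jog_arm: Moves the arm, as the interface text tells. Shift numbers are shares of 6 cm and turn numbers shares of 0.15 rad, none past 1 either way. Its arguments: {"type":"object","properties":{"deltas":{"type":"array"},"newtons":{"type":"number"}},"required":["deltas"]}

```bash
ls; mkdir -p pics
python3 - <<'E'
from bench import ctrl
import cv2,json
for n in("side","top"):
    cv2.imwrite(f"pics/{n}0.png",ctrl.capture(n)); print(n,ctrl.calibration(n))
print(ctrl.observe(), ctrl.tip_reach)
E
```

```text
pics
side {'fov_y': 42.61682299281609, 'cx': 317.54743314972603, 'cy': 242.83095597859293, 'k1': -0.1762351063673182, 'R': array([[ 0.70850858, -0.70526658, -0.02479188],
       [-0.40217772, -0.37466029, -0.83539377],
       [ 0.57988677,  0.6018544 , -0.54909253]]), 't': array([-0.39409821,  0.31254392,  1.33517425])}
top {'fov_y': 57.5166384530813, 'cx': 319.214475738821, 'cy': 235.87826161778997, 'k1': -0.07808937255928872, 'R': array([[ 0.01817627, -0.99975308,  0.01278274],
       [-0.99594407, -0.01923084, -0.08789526],
       [ 0.08811938, -0.01113328, -0.9960477 ]]), 't': array([-0.00487358,  0.57291206,  1.09723064])}
{'t': 0.1, 'joint_pos': array([ 9.64670351e-01,  1.81499758e-01,  1.60789347e+00, -2.66593050e-05,
        1.35380835e+00, -2.06297386e-01]), 'joint_velocities': array([-1.10912001e-03, -2.11552926e-04,  1.28907005e-04,  9.78451567e-04,
       -9.83589718e-05,  5.06780677e-04]), 'tau': array([ 1.58758048e-03, -4.45875299e+01, -3.52242064e+01, -3.92236398e-04,
        3.99120647e-03, -1.61297834e-05]), 'ee_pos': array([0.22353627, 0.52925084, 0.2414627 ]), 'eef_rot': array([-3.14001252e+00, -3.04093983e-04,  2.74176958e+00]), 'wrist_force': array([-0.07238462, -0.32419714, -0.10600754]), 'moment': array([-0.05164697, -0.02712698, -0.01793949]), 'grip_width': 0.999147948270748} 0.011
```

View pics/top0.png

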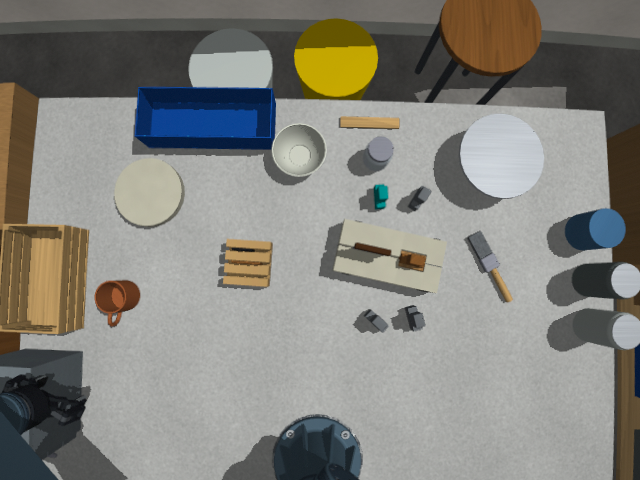

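View pics/side0.png

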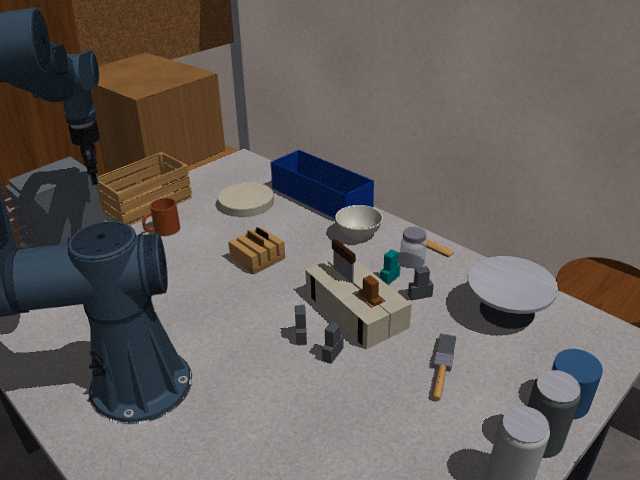

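The top view shows the block at about (247,263) with its empty slot at the bottom. The mould is at about (390,257), the scraper spine at (373,248) and the beech stopper at (413,261). I'll zoom in to pick corners.

Run:
```python
import cv2
im=cv2.imread("pics/top0.png")
a=cv2.resize(im[210:305,325:450],None,fx=6,fy=6,interpolation=cv2.INTER_CUBIC); cv2.imwrite("pics/z1.png",a)
a=cv2.resize(im[230:298,210:285],None,fx=8,fy=8,interpolation=cv2.INTER_CUBIC); cv2.imwrite("pics/z2.png",a)
im=cv2.imread("pics/side0.png")
a=cv2.resize(im[225:350,295:420],None,fx=4.8,fy=4.8,interpolation=cv2.INTER_CUBIC); cv2.imwrite("pics/z3.png",a)
a=cv2.resize(im[220:280,220:295],None,fx=8,fy=8,interpolation=cv2.INTER_CUBIC); cv2.imwrite("pics/z4.png",a)
```

```text
(no output)
```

View pics/z1.png

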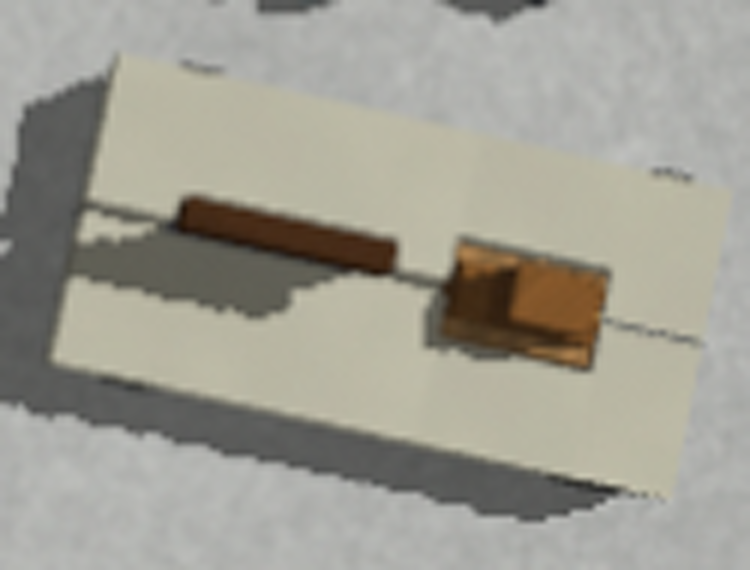

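View pics/z2.png

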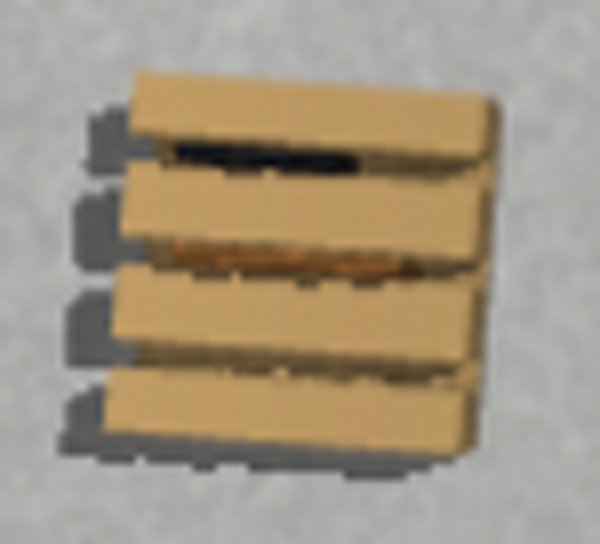

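View pics/z3.png

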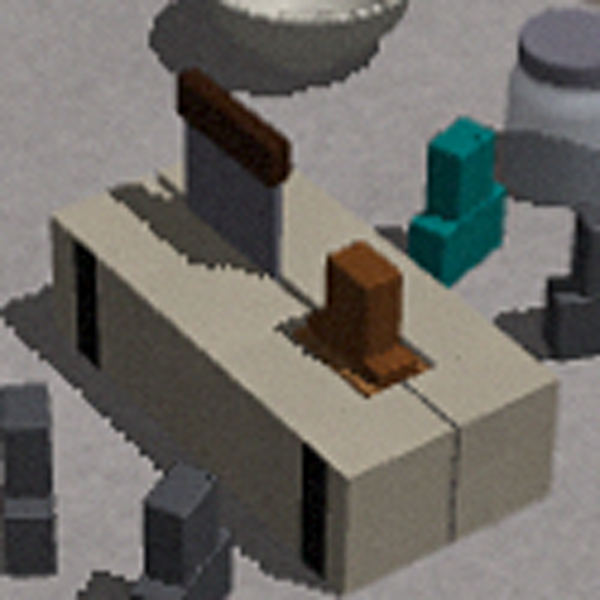

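View pics/z4.png

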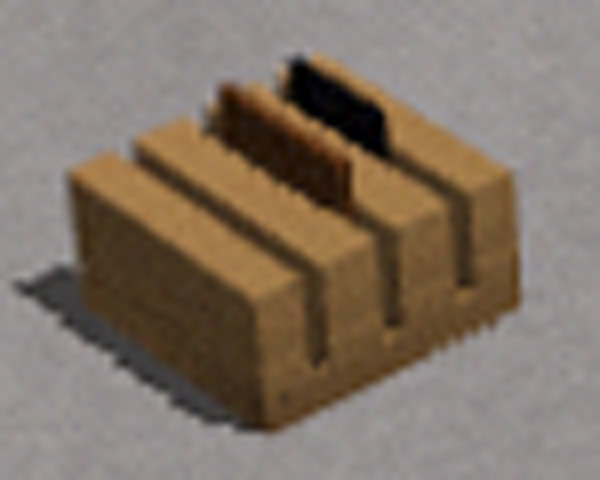

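```bash
cat > h.py <<'E'
import numpy as np,cv2
from scipy.optimize import least_squares
from bench import ctrl
C={n:ctrl.calibration(n) for n in("side","top")}
def proj(n,X):
    c=C[n];p=np.atleast_2d(X)@np.array(c["R"]).T+c["t"];s=p[:,:2]/p[:,2:]
    s=s*(1+c["k1"]*(s**2).sum(1,keepdims=True)); f=240/np.tan(np.radians(c["fov_y"]/2))
    return s*f+[c["cx"],c["cy"]]
def world(p,L):
    x,y,w=p;L=np.atleast_2d(L);c,s=np.cos(w),np.sin(w)
    return np.c_[x+c*L[:,0]-s*L[:,1],y+s*L[:,0]+c*L[:,1],L[:,2]]
def unz(uv,off,k): return (np.array(uv)+.5)/k-.5+np.array(off)
def fit(obs,p0):
    # obs: (cam, local xyz, pixel)
    def r(p): return np.concatenate([(proj(n,world(p,L))[0]-uv) for n,L,uv in obs])
    s=least_squares(r,p0,loss="soft_l1"); return s.x,s.fun.reshape(-1,2)
def ray(n,uv,z):
    f=lambda q: proj(n,[q[0],q[1],z])[0]-uv
    return least_squares(f,[.5,0]).x
E
cat > m1.py <<'E'
from h import *
np.set_printoptions(precision=4,suppress=True)
T=lambda u:unz(u,(325,210),6);B=lambda u:unz(u,(210,230),8);S=lambda u:unz(u,(295,225),4.8);SB=lambda u:unz(u,(220,220),8)
def run(name,obs,p0):
    for tag,o in(("both",obs),("top",[q for q in obs if q[0]=="top"]),("side",[q for q in obs if q[0]=="side"])):
        p,r=fit(o,p0);print(name,tag,p); 
        if tag=="both":print(r.round(1).tolist())
h=.075
run("mould",[("top",[.065,.13,h],T((118,53))),("top",[.065,-.13,h],T((733,187))),("top",[-.065,-.13,h],T((667,497))),("top",[-.065,.13,h],T((50,363))),
 ("side",[-.065,.13,h],S((50,218))),("side",[-.065,-.13,h],S((350,478))),("side",[.065,-.13,h],S((557,383))),("side",[-.065,-.13,0],S((343,595)))],[.5,-.13,-.2])
h=.057
run("block",[("top",[.056,.055,h],B((135,72))),("top",[.056,-.055,h],B((492,95))),("top",[-.056,-.055,h],B((464,453))),("top",[-.056,.055,h],B((105,430))),
 ("side",[-.056,.055,h],SB((68,175))),("side",[-.056,-.055,h],SB((258,300))),("side",[.056,-.055,h],SB((512,175))),("side",[.056,.055,h],SB((315,55))),("side",[-.056,-.055,0],SB((270,430)))],[.5,.13,-.05])
h=.128
run("handle",[("top",[.012,.017,h],T((516,262))),("top",[.012,-.017,h],T((606,277))),("top",[-.012,-.017,h],T((600,333))),
 ("side",[-.012,.017,h],S((328,256))),("side",[-.012,-.017,h],S((370,285))),("side",[.012,-.017,h],S((402,268))),("side",[.012,.017,h],S((360,240)))],[.5,-.18,-.2])
h=.159
run("spine",[("top",[.007,-.042,h],T((398,240))),("top",[-.007,-.042,h],T((390,268))),("top",[.007,.042,h],T((192,196))),("top",[-.007,.042,h],T((183,226))),
 ("side",[-.007,.042,h],S((178,82))),("side",[-.007,-.042,h],S((275,155))),("side",[.007,-.042,h],S((291,142))),("side",[.007,.042,h],S((192,69)))],[.5,-.1,-.2])
print("slot pts top",ray("top",B((110,352)),.057),ray("top",B((471,379)),.057),"side",ray("side",SB((314,270)),.057))
E
python3 m1.py
```

```text
mould both [ 0.5231 -0.169  -0.1999]
[[0.0, 0.1], [-0.1, 0.6], [0.8, 0.6], [0.1, 0.1], [-0.1, -1.3], [-0.4, -0.4], [0.7, -1.7], [0.3, -0.2]]
mould top [ 0.5239 -0.1686 -0.1981]
mould side [ 0.5208 -0.1708 -0.2006]
block both [ 0.5002  0.1847 -0.0442]
[[0.1, 0.1], [-0.6, 0.0], [-0.3, 0.4], [0.3, 0.4], [-0.1, -0.6], [-0.1, -0.1], [0.4, -0.6], [0.7, -0.5], [0.2, 0.9]]
block top [ 0.5008  0.1845 -0.0467]
block side [ 0.4991  0.1845 -0.0369]
handle both [ 0.5123 -0.2242 -0.1115]
[[0.6, 0.5], [-0.1, -0.2], [-0.3, 0.7], [-0.9, -0.5], [0.3, 0.2], [1.2, -0.3], [0.1, -1.1]]
handle top [ 0.5131 -0.2241 -0.1038]
handle side [ 0.5109 -0.2248 -0.1286]
spine both [ 0.534  -0.1161 -0.187 ]
[[1.4, 0.0], [1.6, 1.4], [-0.5, -0.2], [-0.2, 0.9], [-0.8, -2.0], [-0.6, -1.7], [0.8, -0.9], [0.9, -1.2]]
spine top [ 0.5351 -0.1149 -0.1901]
spine side [ 0.5292 -0.1202 -0.1719]
slot pts top [0.4717 0.2422] [0.4657 0.13  ] side [0.466  0.1315]
```

```bash
cat >> h.py <<'E'
from scipy.spatial.transform import Rotation as Ro
def Rof(rpy): return Ro.from_euler("xyz",rpy)
def plan(pos,rpy,n,grip,p0=None,r0=None):
    o=ctrl.observe()
    p0=o["ee_pos"] if p0 is None else np.array(p0); R=Rof(o["eef_rot"] if r0 is None else r0); G=Rof(rpy)
    rv=(R.inv()*G).as_rotvec()/n; d=(np.array(pos)-p0)/n; rows=[]
    for i in range(n):
        rows.append([grip]+list(np.round(R.inv().apply(d)/.06,3))+list(np.round(rv/.15,3))); R=R*Ro.from_rotvec(rv)
    for i in range(0,n,5): print([[float(v)+0. for v in q] for q in rows[i:i+5]])
    print("max",np.abs(np.array(rows)[:,1:]).max())
def st():
    o=ctrl.observe();print(o["t"],o["ee_pos"].round(4),o["eef_rot"].round(4),"F",o["wrist_force"].round(1),"M",o["moment"].round(2),"w",round(o["grip_width"],3),"q",o["joint_pos"].round(2))
E
python3 -c "
from h import *
plan([.534,-.114,.232],[np.pi,0,1.375],15,1)"
```

```text
[[1.0, -0.596, -0.524, 0.011, -0.001, 0.0, 0.607], [1.0, -0.641, -0.468, 0.011, -0.001, 0.0, 0.607], [1.0, -0.681, -0.407, 0.011, -0.001, 0.0, 0.607], [1.0, -0.715, -0.344, 0.011, -0.001, 0.0, 0.607], [1.0, -0.744, -0.277, 0.011, -0.001, 0.0, 0.607]]
[[1.0, -0.766, -0.208, 0.011, -0.001, 0.0, 0.607], [1.0, -0.782, -0.138, 0.011, -0.001, 0.0, 0.607], [1.0, -0.791, -0.066, 0.011, -0.001, 0.0, 0.607], [1.0, -0.794, 0.006, 0.011, -0.001, 0.0, 0.607], [1.0, -0.79, 0.078, 0.011, -0.001, 0.0, 0.607]]
[[1.0, -0.779, 0.15, 0.011, -0.001, 0.0, 0.607], [1.0, -0.762, 0.22, 0.011, -0.001, 0.0, 0.607], [1.0, -0.739, 0.289, 0.011, -0.001, 0.0, 0.607], [1.0, -0.71, 0.355, 0.011, -0.001, 0.0, 0.607], [1.0, -0.675, 0.418, 0.011, -0.001, 0.0, 0.607]]
max 0.794
```

Request:
jog_arm --pt "1 -0.6 -0.52 0.01 0 0 0.61" --pt "1 -0.64 -0.47 0.01 0 0 0.61" --pt "1 -0.68 -0.41 0.01 0 0 0.61" --pt "1 -0.72 -0.34 0.01 0 0 0.61" --pt "1 -0.74 -0.28 0.01 0 0 0.61"

```text
t: 0.72
ee_pos: [0.3275, 0.3137, 0.239]
eef_rot: [-3.141, 0.0, 2.282]
wrist_force: [0.0, -0.5, 0.9]
grip_width: 0.998
```

Request:
jog_arm --pt "1 -0.77 -0.21 0.01 0 0 0.61" --pt "1 -0.78 -0.14 0.01 0 0 0.61" --pt "1 -0.79 -0.07 0.01 0 0 0.61" --pt "1 -0.79 0.01 0.01 0 0 0.61" --pt "1 -0.79 0.08 0.01 0 0 0.61"

```text
t: 1.35
ee_pos: [0.4304, 0.099, 0.2361]
eef_rot: [-3.142, -0.0, 1.824]
wrist_force: [-0.3, 0.2, 0.9]
grip_width: 0.998
```

Request:
jog_arm --pt "1 -0.78 0.15 0.01 0 0 0.6" --pt "1 -0.76 0.22 0.01 0 0 0.6" --pt "1 -0.74 0.29 0.01 0 0 0.6" --pt "1 -0.71 0.36 0.01 0 0 0.6" --pt "1 -0.67 0.42 0.01 0 0 0.6"

```text
t: 1.98
ee_pos: [0.5341, -0.1152, 0.2329]
eef_rot: [-3.141, -0.0, 1.374]
wrist_force: [0.5, -0.1, 0.8]
grip_width: 1.0
```

Request:
jog_arm --pt "1 0 0 0 0 0 0"

```text
t: 2.1
ee_pos: [0.5344, -0.1166, 0.2326]
eef_rot: [-3.141, 0.0, 1.373]
wrist_force: [-0.3, 0.1, -0.2]
grip_width: 1.0
```

```bash
python3 -c "
from h import *
st();plan([.534,-.114,.138],[np.pi,0,1.375],3,1)
print(Rof([np.pi,0,1.375]).as_matrix().round(2))
cv2.imwrite('pics/t1.png',ctrl.capture('top')[150:340,230:480]);cv2.imwrite('pics/s1.png',ctrl.capture('side'))"
```

```text
2.1 [ 0.5344 -0.1166  0.2326] [-3.1409e+00  3.0000e-04  1.3727e+00] F [-0.3  0.1 -0.2] M [-0.02 -0.01  0.02] w 1.0 q [-0.43  0.13  1.69 -0.    1.33 -0.23]
[[1.0, 0.014, -0.005, 0.525, -0.002, 0.001, -0.005], [1.0, 0.014, -0.005, 0.525, -0.002, 0.001, -0.005], [1.0, 0.014, -0.005, 0.525, -0.002, 0.001, -0.005]]
max 0.525
[[ 0.19  0.98  0.  ]
 [ 0.98 -0.19 -0.  ]
 [ 0.    0.   -1.  ]]
```

Request:
jog_arm --pt "1 0.02 0 0.53 0 0 0" --pt "1 0.02 0 0.53 0 0 0" --pt "1 0.01 0 0.5 0 0 0" --pt "1 0 0 0 0 0 0"

```text
t: 2.7
ee_pos: [0.5321, -0.1086, 0.1374]
eef_rot: [-3.136, -0.002, 1.379]
wrist_force: [-0.2, 0.5, 0.3]
grip_width: 0.998
```

```bash
python3 -c "
from h import *
st()
a=ctrl.capture('top')[180:300,310:470];b=ctrl.capture('side')[190:350,280:440]
cv2.imwrite('pics/c2.png',np.hstack([cv2.resize(a,None,fx=2.5,fy=2.5,interpolation=2),cv2.resize(b,(400,400),interpolation=2)[:300]]))"
```

```text
2.7 [ 0.5321 -0.1086  0.1374] [-3.1359e+00 -1.5000e-03  1.3788e+00] F [-0.2  0.5  0.3] M [-0.04  0.03 -0.01] w 0.998 q [-0.42  0.23  1.77  0.    1.14 -0.23]
```

View pics/c2.png

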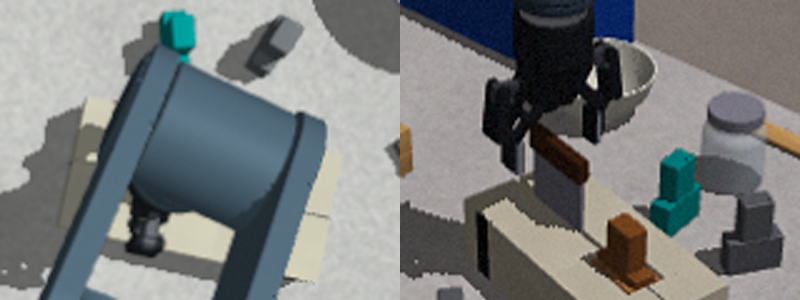

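The fingers straddle the spine (right half of the picture, about (560,150)), so I'll close.

Request:
jog_arm --pt "-1 0 0 0 0 0 0" --pt "-1 0 0 0 0 0 0" --pt "-1 0 0 0 0 0 0" --pt "-1 0 0 0 0 0 0" --pt "-1 0 0 0 0 0 0" --newtons 50

```text
t: 3.42
ee_pos: [0.5348, -0.111, 0.1401]
eef_rot: [3.141, 0.0, 1.377]
wrist_force: [1.0, -0.0, 1.9]
grip_width: 0.155
```

```bash
python3 -c "
from h import *
st()
b=ctrl.capture('side')[190:350,280:440]
cv2.imwrite('pics/c3.png',cv2.resize(b,(480,480),interpolation=2))"
```

```text
3.425 [ 0.5348 -0.111   0.1401] [3.1407e+00 2.0000e-04 1.3767e+00] F [ 1.  -0.   1.9] M [-0.   -0.05 -0.01] w 0.155 q [-0.42  0.23  1.77  0.    1.14 -0.23]
```

View pics/c3.png

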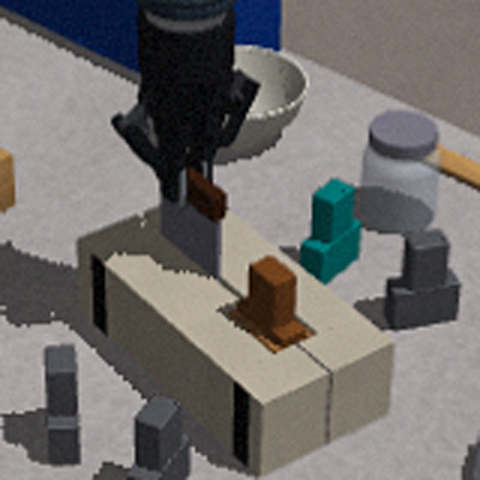

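Width is 0.155 × 85 ≈ 13 mm, which matches the spine's 14 mm, and the spine is between the pads. Lifting.

Request:
jog_arm --pt "-1 0 0 -0.2 0 0 0" --pt "-1 0 0 -0.3 0 0 0" --pt "-1 0 0 -0.4 0 0 0" --pt "-1 0 0 -0.5 0 0 0" --pt "-1 0 0 0 0 0 0"

```text
t: 4.1
ee_pos: [0.5359, -0.1115, 0.2271]
eef_rot: [3.136, 0.001, 1.377]
wrist_force: [0.2, -0.7, -2.0]
grip_width: 0.155
```

```bash
python3 -c "
from h import *
for i in range(3):
  st(); b=ctrl.capture('side')
b=b[150:350,240:440]
cv2.imwrite('pics/c4.png',cv2.resize(b,(600,600),interpolation=2))"
```

```text
4.1 [ 0.5359 -0.1115  0.2271] [3.136e+00 1.400e-03 1.377e+00] F [ 0.2 -0.7 -2. ] M [-0.01 -0.02  0.  ] w 0.155 q [-0.42  0.13  1.7  -0.    1.31 -0.23]
4.15 [ 0.5349 -0.1111  0.225 ] [3.1392e+00 7.0000e-04 1.3769e+00] F [ 0.2 -0.3 -1.8] M [0.02 0.   0.07] w 0.152 q [-0.42  0.13  1.7  -0.    1.31 -0.23]
4.2 [ 0.5341 -0.1107  0.2236] [-3.1414e+00  1.0000e-04  1.3769e+00] F [ 0.4 -0.6 -1.8] M [ 0.01  0.02 -0.02] w 0.155 q [-0.42  0.13  1.7  -0.    1.31 -0.23]
```

View pics/c4.png

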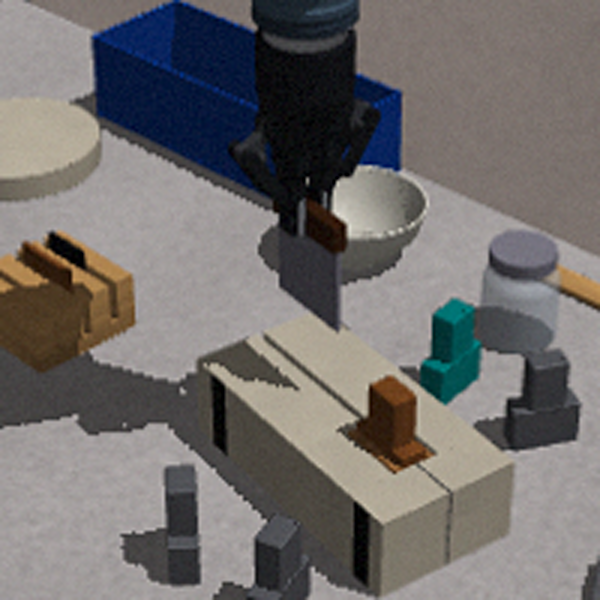

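```bash
python3 -c "
from h import *
plan([.4685,.186,.20],[np.pi,0,1.526],9,-1,[.534,-.1108,.2236],[np.pi,0,1.377])"
```

```text
[[-1.0, 0.516, -0.225, 0.044, 0.0, 0.0, -0.11], [-1.0, 0.52, -0.216, 0.044, 0.0, 0.0, -0.11], [-1.0, 0.523, -0.208, 0.044, 0.0, 0.0, -0.11], [-1.0, 0.527, -0.199, 0.044, 0.0, 0.0, -0.11], [-1.0, 0.53, -0.19, 0.044, 0.0, 0.0, -0.11]]
[[-1.0, 0.533, -0.181, 0.044, 0.0, 0.0, -0.11], [-1.0, 0.536, -0.173, 0.044, 0.0, 0.0, -0.11], [-1.0, 0.539, -0.164, 0.044, 0.0, 0.0, -0.11], [-1.0, 0.541, -0.155, 0.044, 0.0, 0.0, -0.11]]
max 0.541
```

Request:
jog_arm --pt "-1 0.516 -0.225 0.044 0 0 -0.11" --pt "-1 0.52 -0.216 0.044 0 0 -0.11" --pt "-1 0.523 -0.208 0.044 0 0 -0.11" --pt "-1 0.527 -0.199 0.044 0 0 -0.11" --pt "-1 0.53 -0.19 0.044 0 0 -0.11"

```text
t: 4.88
ee_pos: [0.4967, 0.0552, 0.2087]
eef_rot: [-3.139, -0.0, 1.46]
wrist_force: [0.3, 0.9, -2.0]
grip_width: 0.157
```

Request:
jog_arm --pt "-1 0.533 -0.181 0.044 0 0 -0.11" --pt "-1 0.536 -0.173 0.044 0 0 -0.11" --pt "-1 0.539 -0.164 0.044 0 0 -0.11" --pt "-1 0.541 -0.155 0.044 0 0 -0.11" --pt "-1 0 0 0 0 0 0"

```text
t: 5.5
ee_pos: [0.4671, 0.1877, 0.1981]
eef_rot: [-3.138, 0.0, 1.529]
wrist_force: [0.2, 0.1, -2.3]
grip_width: 0.155
```

```bash
cat > look.py <<'E'
from h import *
import sys
# look.py name u0 v0 w h cam
def avg(n=4):
    P=[];R=[]
    for i in range(n):
        o=ctrl.observe();P.append(o["ee_pos"]);R.append(o["eef_rot"]);im=ctrl.capture(sys.argv[6])
    print("t",o["t"],"pos",np.mean(P,0).round(4),"sd",np.std(P,0).round(4),"rot",Rof(R).mean().as_euler("xyz").round(4),"F",o["wrist_force"].round(1),"w",round(o["grip_width"],3))
    return im
im=avg(int(sys.argv[7]) if len(sys.argv)>7 else 4);u,v,w,h=map(int,sys.argv[2:6]);k=min(800/w,600/h)
cv2.imwrite(f"pics/{sys.argv[1]}.png",cv2.resize(im[v:v+h,u:u+w],None,fx=k,fy=k,interpolation=2))
E
python3 look.py d1 200 160 120 120 side; python3 look.py d2 200 200 100 100 top 1
```

```text
t 5.65 pos [0.4679 0.1864 0.1986] sd [0.0006 0.0008 0.0004] rot [-3.1390e+00  7.0000e-04  1.5268e+00] F [ 1.1  0.3 -2.3] w 0.155
t 5.7 pos [0.4689 0.1853 0.1994] sd [0. 0. 0.] rot [-3.1406e+00  6.0000e-04  1.5246e+00] F [-0.5 -0.4 -1.1] w 0.157
```

View pics/d1.png

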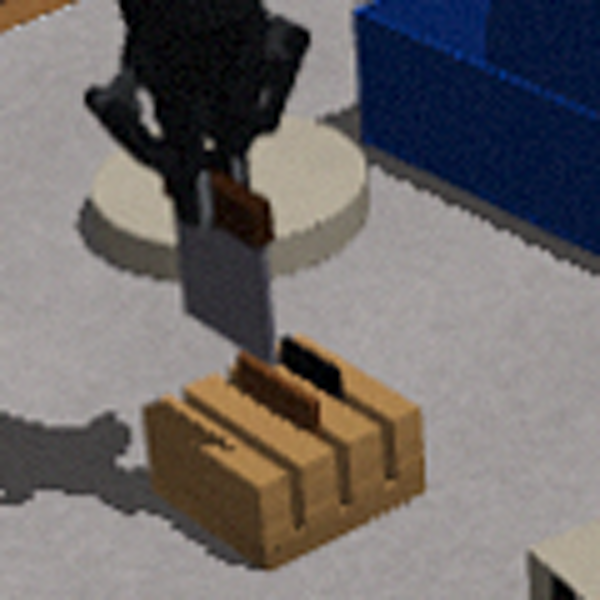

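View pics/d2.png

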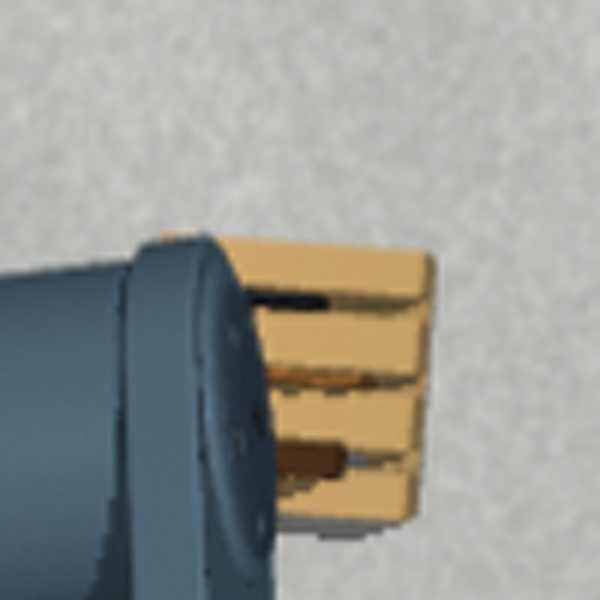

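```bash
python3 -c "
from h import *
p=[.4685,.1855,-.044]
z0=.199-.0795
for L in ([0,-.04,z0],[0,.04,z0],[.007,-.042,z0+.1],[-.007,-.042,z0+.1],[.007,-.042,z0+.074],[.007,.042,z0+.1],[-.007,-.042,z0+.074]):
  print(L,((proj('side',world(p,L))[0]-[200,160]+.5)*5-.5).round(0))
  print('   top',((proj('top',world(p,L))[0]-[200,200]+.5)*6-.5).round(0))
print('slot top ends')
b=[.5002,.1847,-.0442]
for L in ([-.032,-.055,.057],[-.032,.055,.057],[-.056,-.055,.057]): print(((proj('side',world(b,L))[0]-[200,160]+.5)*5-.5).round(0),((proj('top',world(b,L))[0]-[200,200]+.5)*6-.5).round(0))
"
```

```text
[0, -0.04, 0.11950000000000001] [271. 360.]
   top [357. 462.]
[0, 0.04, 0.11950000000000001] [182. 305.]
   top [152. 448.]
[0.007, -0.042, 0.21950000000000003] [269. 192.]
   top [328. 443.]
[-0.007, -0.042, 0.21950000000000003] [247. 202.]
   top [325. 483.]
[0.007, -0.042, 0.1935] [273. 236.]
   top [338. 443.]
[0.007, 0.042, 0.21950000000000003] [173. 138.]
   top [ 91. 428.]
[-0.007, -0.042, 0.1935] [251. 246.]
   top [335. 482.]
slot top ends
[296. 469.] [410. 464.]
[176. 390.] [145. 447.]
[261. 487.] [406. 522.]
```

Request:
jog_arm --pt "-1 0 0 0.45 0 0 0" --pt "-1 0 0 0.45 0 0 0" --pt "-1 0 0 0.15 0 0 0" --pt "-1 0 0 0 0 0 0"

```text
t: 6.25
ee_pos: [0.469, 0.1856, 0.1367]
eef_rot: [-3.141, 0.0, 1.524]
wrist_force: [-0.6, 0.4, -1.6]
grip_width: 0.158
```

```bash
python3 look.py e1 200 180 120 120 side; python3 look.py e2 200 220 80 80 top 2
```

```text
t 6.4 pos [0.4696 0.1859 0.1376] sd [0.0004 0.0002 0.0005] rot [ 3.1408e+00 -1.0000e-04  1.5247e+00] F [-0.2  0.2 -1.9] w 0.161
t 6.5 pos [0.4699 0.1862 0.1381] sd [0.0001 0.     0.0001] rot [ 3.1395e+00 -4.0000e-04  1.5252e+00] F [-0.7 -0.8 -2.9] w 0.157
```

View pics/e1.png

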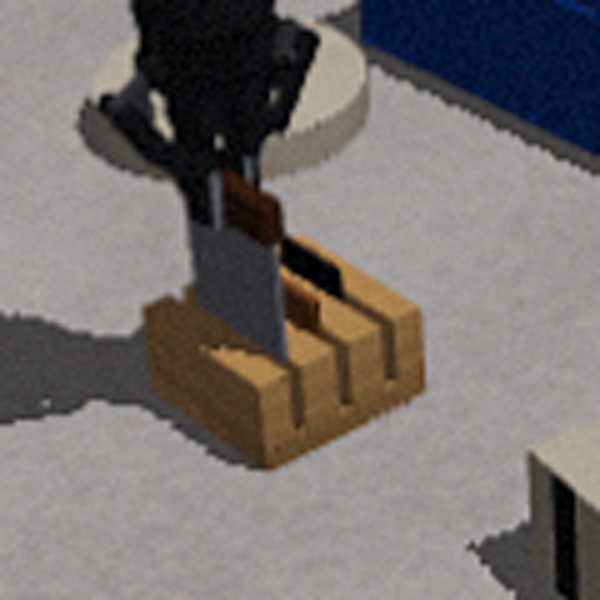

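View pics/e2.png

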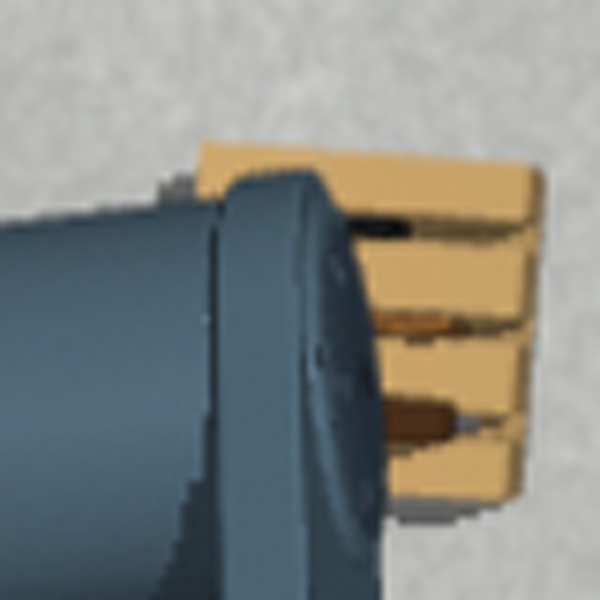

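The blade's lower corner, at (287,362) in the side view, lies on the slot line, and its tip lines up in the top view. Lowering in small steps.

Request:
jog_arm --pt "-1 0 0 0.1 0 0 0" --pt "-1 0 0 0.1 0 0 0" --pt "-1 0 0 0.1 0 0 0" --pt "-1 0 0 0 0 0 0"

```text
t: 7.05
ee_pos: [0.4684, 0.186, 0.1181]
eef_rot: [-3.14, 0.0, 1.525]
wrist_force: [0.2, 0.2, -2.1]
grip_width: 0.154
```

Free, with no contact force. Continuing down.

Request:
jog_arm --pt "-1 0 0 0.12 0 0 0" --pt "-1 0 0 0.1 0 0 0" --pt "-1 0 0 0.06 0 0 0" --pt "-1 0 0 0.04 0 0 0" --pt "-1 0 0 0 0 0 0"

```text
t: 7.68
ee_pos: [0.469, 0.1861, 0.0996]
eef_rot: [-3.141, 0.0, 1.525]
wrist_force: [-0.7, -0.0, -2.4]
grip_width: 0.159
```

```bash
python3 look.py f1 200 180 120 120 side 3
```

```text
t 7.775 pos [0.4691 0.1861 0.0997] sd [0.0001 0.     0.0001] rot [3.1416 0.     1.5253] F [ 0.1  0.3 -2.4] w 0.153
```

View pics/f1.png

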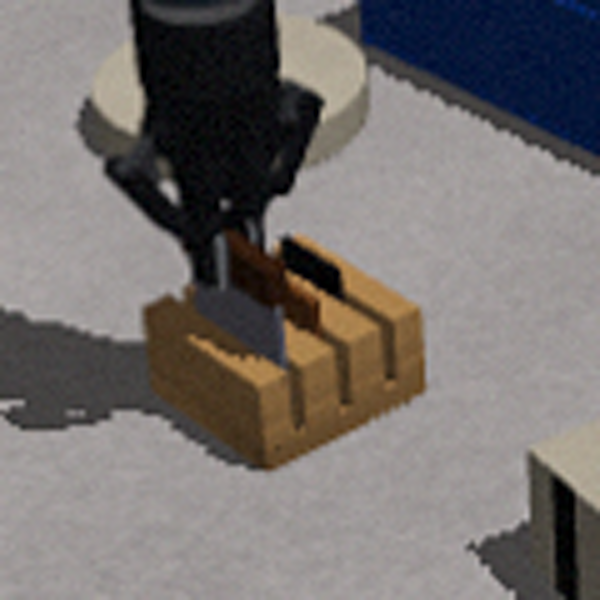

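Request:
jog_arm --pt "-1 0 0 0.03 0 0 0" --pt "-1 0 0 0.03 0 0 0" --pt "-1 0 0 0.02 0 0 0" --pt "-1 0 0 0 0 0 0"

```text
t: 8.32
ee_pos: [0.4694, 0.1861, 0.0961]
eef_rot: [3.141, 0.0, 1.525]
wrist_force: [-2.9, -0.6, 9.5]
grip_width: 0.155
```

About 11 N of upward contact at the expected floor height. Releasing.

Request:
jog_arm --pt "0 0 0 0 0 0 0" --pt "0 0 0 0 0 0 0" --pt "0 0 0 0 0 0 0" --pt "0 0 0 0 0 0 0"

```text
t: 8.82
ee_pos: [0.469, 0.1861, 0.0948]
eef_rot: [-3.141, -0.0, 1.525]
wrist_force: [-0.1, -0.9, 0.8]
grip_width: 0.5
```

```bash
python3 look.py g1 200 180 120 120 side 3
```

```text
t 8.925 pos [0.469  0.1861 0.0949] sd [0. 0. 0.] rot [-3.1415  0.      1.5253] F [-0.7  0.4 -0.7] w 0.499
```

View pics/g1.png

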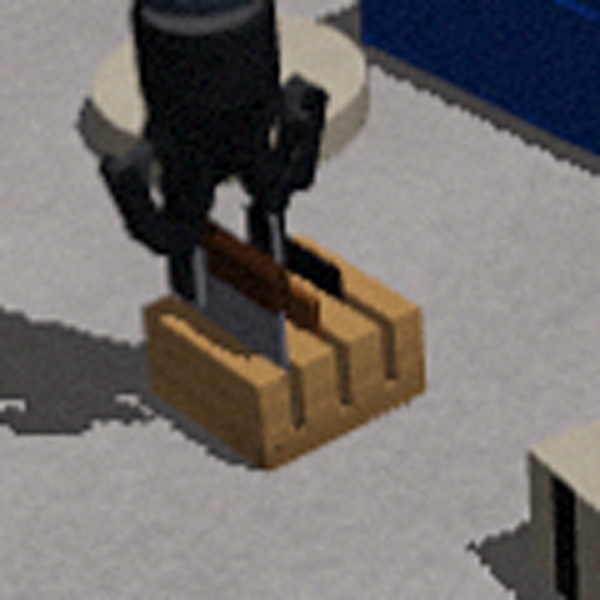

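Request:
jog_arm --pt "0 0 0 -0.3 0 0 0" --pt "0 0 0 -0.6 0 0 0" --pt "0 0 0 -0.7 0 0 0" --pt "0 0 0 -0.6 0 0 0" --pt "0 0 0 0 0 0 0"

```text
t: 9.6
ee_pos: [0.4711, 0.1864, 0.2304]
eef_rot: [3.135, -0.001, 1.525]
wrist_force: [-0.1, 0.1, -1.2]
grip_width: 0.499
```

```bash
python3 look.py g2 200 180 120 120 side 2; python3 -c "
from h import *
p=[.4685,.1845,-.044];z0=.015
for L in ([0,-.04,z0+.042],[.007,-.042,z0+.1],[-.007,-.042,z0+.1],[-.007,-.042,z0+.074],[-.007,.042,z0+.1],[-.007,.042,z0+.074]):
  print(L,((proj('side',world(p,L))[0]-[200,180]+.5)*5-.5).round(0))"
```

```text
t 9.65 pos [0.4705 0.1863 0.2293] sd [0.0006 0.0001 0.0011] rot [ 3.1367e+00 -9.0000e-04  1.5254e+00] F [0.3 0.3 0.5] w 0.5
[0, -0.04, 0.057] [282. 359.]
[0.007, -0.042, 0.115] [286. 265.]
[-0.007, -0.042, 0.115] [265. 275.]
[-0.007, -0.042, 0.089] [269. 316.]
[-0.007, 0.042, 0.115] [172. 216.]
[-0.007, 0.042, 0.089] [176. 256.]
```

View pics/g2.png

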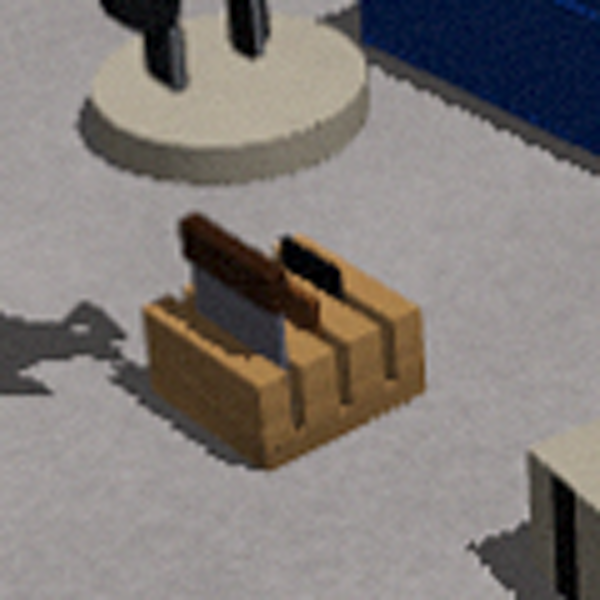

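The scraper is seated: its spine matches the predicted pixels within about a pixel or two. Next, the stopper, with the jaws along the seam.

```bash
python3 -c "
from h import *
plan([.5122,-.2235,.20],[np.pi,0,-.2],14,1,[.4693,.1862,.2285],[np.pi,0,1.5253])"
```

```text
[[1.0, -0.485, 0.073, 0.034, 0.0, 0.0, 0.822], [1.0, -0.472, 0.132, 0.034, 0.0, 0.0, 0.822], [1.0, -0.452, 0.189, 0.034, 0.0, 0.0, 0.822], [1.0, -0.426, 0.243, 0.034, 0.0, 0.0, 0.822], [1.0, -0.393, 0.294, 0.034, 0.0, 0.0, 0.822]]
[[1.0, -0.353, 0.34, 0.034, 0.0, 0.0, 0.822], [1.0, -0.309, 0.381, 0.034, 0.0, 0.0, 0.822], [1.0, -0.26, 0.416, 0.034, 0.0, 0.0, 0.822], [1.0, -0.207, 0.445, 0.034, 0.0, 0.0, 0.822], [1.0, -0.15, 0.467, 0.034, 0.0, 0.0, 0.822]]
[[1.0, -0.092, 0.482, 0.034, 0.0, 0.0, 0.822], [1.0, -0.032, 0.489, 0.034, 0.0, 0.0, 0.822], [1.0, 0.028, 0.49, 0.034, 0.0, 0.0, 0.822], [1.0, 0.088, 0.482, 0.034, 0.0, 0.0, 0.822]]
max 0.822
```

Request:
jog_arm --pt "1 -0.485 0.073 0.034 0 0 0.822" --pt "1 -0.472 0.132 0.034 0 0 0.822" --pt "1 -0.452 0.189 0.034 0 0 0.822" --pt "1 -0.426 0.243 0.034 0 0 0.822" --pt "1 -0.393 0.294 0.034 0 0 0.822"

```text
t: 10.32
ee_pos: [0.4832, 0.039, 0.2148]
eef_rot: [-3.139, 0.002, 0.905]
wrist_force: [0.5, -0.3, -0.3]
grip_width: 0.999
```

Request:
jog_arm --pt "1 -0.353 0.34 0.034 0 0 0.822" --pt "1 -0.309 0.381 0.034 0 0 0.822" --pt "1 -0.26 0.416 0.034 0 0 0.822" --pt "1 -0.207 0.445 0.034 0 0 0.822" --pt "1 -0.15 0.467 0.034 0 0 0.822"

```text
t: 10.95
ee_pos: [0.4985, -0.1071, 0.2045]
eef_rot: [-3.139, 0.003, 0.288]
wrist_force: [0.6, 0.0, 0.1]
grip_width: 1.001
```

Request:
jog_arm --pt "1 -0.092 0.482 0.034 0 0 0.822" --pt "1 -0.032 0.489 0.034 0 0 0.822" --pt "1 0.028 0.49 0.034 0 0 0.822" --pt "1 0.088 0.482 0.034 0 0 0.822" --pt "1 0 0 0 0 0 0"

```text
t: 11.58
ee_pos: [0.5107, -0.2248, 0.1962]
eef_rot: [-3.14, 0.003, -0.204]
wrist_force: [-0.4, -0.0, -1.0]
grip_width: 0.997
```

```bash
python3 look.py i1 280 180 160 160 side 4; python3 -c "
from h import *
st()"; python3 look.py i2 310 190 150 110 top 1
```

```text
t 11.725 pos [ 0.5108 -0.2235  0.1966] sd [0.0001 0.0008 0.0004] rot [-3.1401e+00  2.9000e-03 -2.0110e-01] F [-0.4  0.8 -0.4] w 0.999
11.775 [ 0.5112 -0.2225  0.1975] [-3.1406e+00  1.6000e-03 -1.9920e-01] F [ 0.3  0.2 -0.5] M [-0.04 -0.02 -0.02] w 0.997 q [-0.62  0.19  1.69  0.    1.26  1.15]
t 11.775 pos [ 0.5112 -0.2225  0.1975] sd [0. 0. 0.] rot [-3.1406e+00  1.6000e-03 -1.9920e-01] F [ 0.3  0.2 -0.5] w 0.997
```

View pics/i1.png

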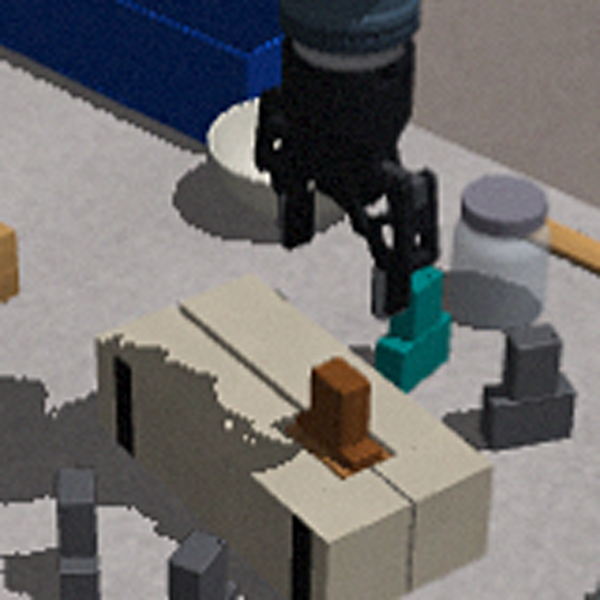

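View pics/i2.png

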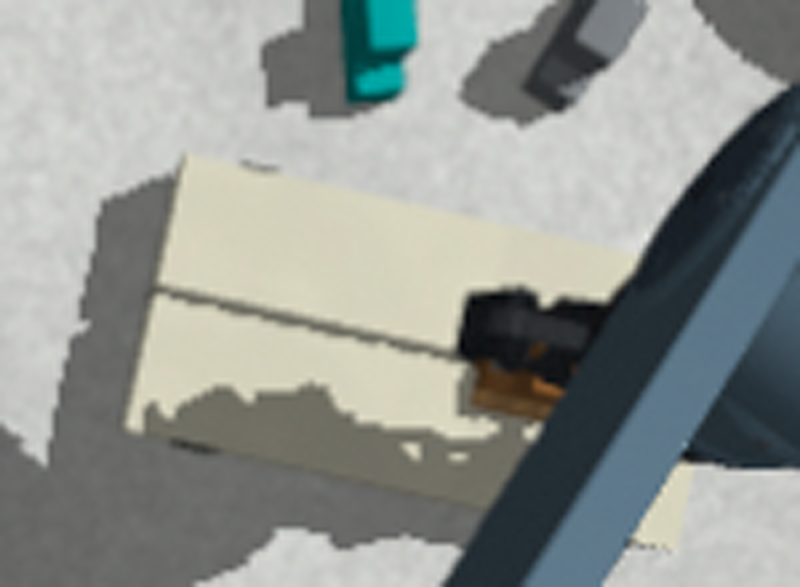

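The fingers are over the stopper and along the seam. The beech stopper is at (340,415) in the side crop. Descending to TCP z ≈ 0.104.

Request:
jog_arm --pt "1 0.01 0 0.5 0 0 0" --pt "1 0.01 0 0.5 0 0 0" --pt "1 0 0 0.3 0 0 0" --pt "1 0 0 0.25 0 0 0" --pt "1 0 0 0 0 0 0"

```text
t: 12.45
ee_pos: [0.5124, -0.2234, 0.1045]
eef_rot: [-3.141, 0.002, -0.2]
wrist_force: [0.4, -0.7, 0.5]
grip_width: 1.0
```

```bash
python3 look.py j1 280 180 160 160 side 4
```

```text
t 12.6 pos [ 0.5131 -0.2239  0.1056] sd [0.0004 0.0004 0.0007] rot [ 3.1415e+00 -2.0000e-04 -2.0070e-01] F [-0.  -0.1  0.5] w 0.999
```

View pics/j1.png

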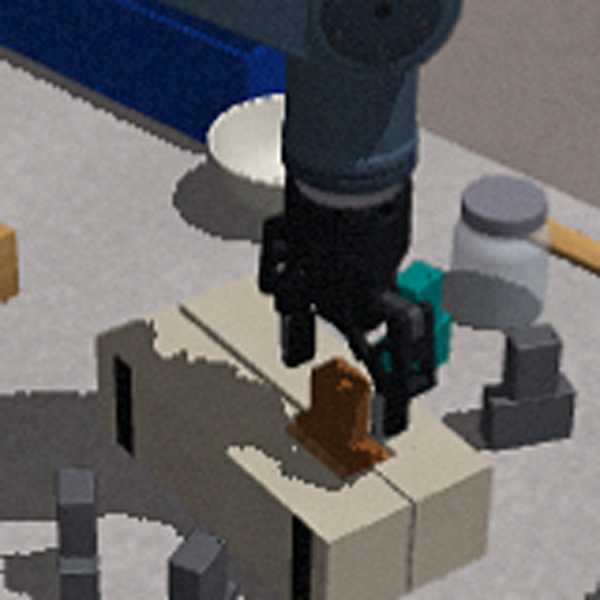

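```bash
python3 -c "
from h import *
p=[.5125,-.2236,-.2]
for L in ([0,0,.107],[0,.0425,.107],[0,-.0425,.107],[-.012,0,.107],[-.012,-.017,.128],[-.012,.057,.107],[-.011,-.0425,.107],[-.012,.017,.128],[.012,-.017,.128]): print(L,((proj('side',world(p,L))[0]-[280,180]+.5)*3.75-.5).round(0))"
```

```text
[0, 0, 0.107] [341. 398.]
[0, 0.0425, 0.107] [300. 365.]
[0, -0.0425, 0.107] [383. 433.]
[-0.012, 0, 0.107] [325. 405.]
[-0.012, -0.017, 0.128] [343. 392.]
[-0.012, 0.057, 0.107] [271. 361.]
[-0.011, -0.0425, 0.107] [369. 439.]
[-0.012, 0.017, 0.128] [310. 365.]
[0.012, -0.017, 0.128] [374. 378.]
```

Prediction and picture agree. Closing.

Request:
jog_arm --pt "-1 0 0 0 0 0 0" --pt "-1 0 0 0 0 0 0" --pt "-1 0 0 0 0 0 0" --pt "-1 0 0 0 0 0 0" --pt "-1 0 0 0 0 0 0" --newtons 110

```text
t: 13.28
ee_pos: [0.5132, -0.2237, 0.1059]
eef_rot: [-3.141, -0.001, -0.201]
wrist_force: [-0.7, 2.7, 6.3]
grip_width: 0.38
```

```bash
python3 look.py j2 280 180 160 160 side 3
```

```text
t 13.375 pos [ 0.5132 -0.2237  0.1059] sd [0. 0. 0.] rot [-3.1414e+00 -6.0000e-04 -2.0080e-01] F [-0.5  3.1  5. ] w 0.381
```

View pics/j2.png

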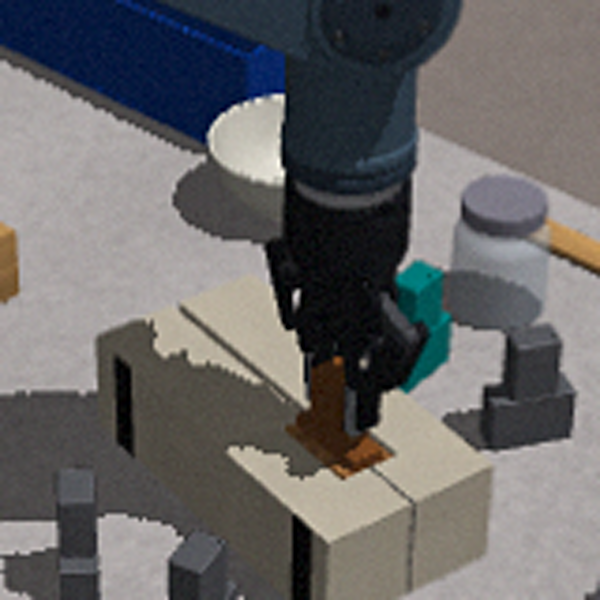

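Width 0.38 × 85 ≈ 32 mm, so the handle is held. First tip is towards the scraper end (+y of the mould): negative about tool x, pivoting about the +y side of the foot.

Request:
jog_arm --pt "-1 0 -0.018 -0.007 -0.133 0 0" --pt "-1 0 -0.018 -0.007 -0.133 0 0" --pt "-1 0 -0.018 -0.007 -0.133 0 0" --pt "-1 0 0 0 0 0 0"

```text
t: 13.92
ee_pos: [0.5139, -0.2204, 0.1072]
eef_rot: [3.081, -0.001, -0.201]
wrist_force: [-1.8, 1.4, 6.3]
grip_width: 0.386
```

```bash
python3 look.py k1 280 180 160 160 side 2; python3 -c "
from h import *
st()"
```

```text
t 13.975 pos [ 0.5139 -0.2204  0.1072] sd [0. 0. 0.] rot [ 3.0816e+00 -6.0000e-04 -2.0090e-01] F [-1.2  2.2  8.2] w 0.376
14.025 [ 0.5139 -0.2204  0.1072] [ 3.0819e+00 -6.0000e-04 -2.0110e-01] F [-0.2  1.9  7.1] M [ 1.23 -0.    0.01] w 0.376 q [-0.59  0.3   1.76 -0.06  1.06  1.22]
```

View pics/k1.png

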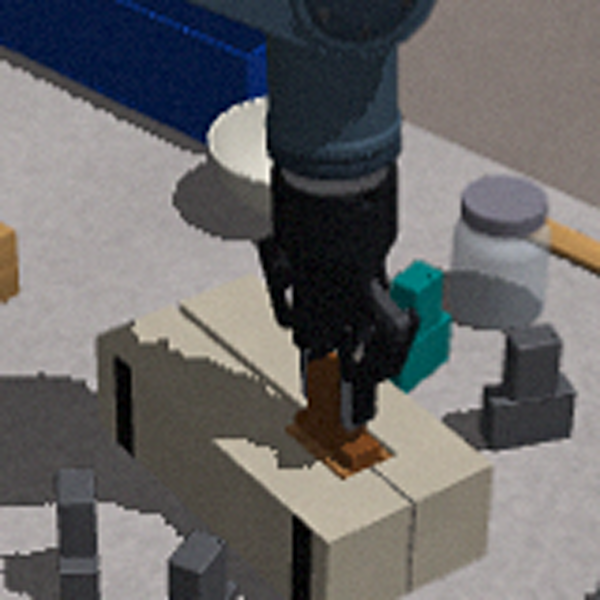

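The stopper is tilted, with its −y end raised at (390,455), and the mould has not moved. A bit more, then check.

Request:
jog_arm --pt "-1 0 -0.018 -0.009 -0.133 0 0" --pt "-1 0 -0.006 -0.003 -0.04 0 0" --pt "-1 0 0 0 0 0 0"

```text
t: 14.4
ee_pos: [0.5141, -0.2189, 0.1077]
eef_rot: [3.056, -0.001, -0.201]
wrist_force: [-1.2, 1.5, 7.0]
grip_width: 0.381
```

```bash
python3 -c "
from h import *
st()"
```

```text
14.4 [ 0.5141 -0.2189  0.1077] [ 3.056e+00 -6.000e-04 -2.012e-01] F [-1.2  1.5  7. ] M [ 1.35 -0.05 -0.03] w 0.381 q [-0.57  0.3   1.77 -0.09  1.05  1.25]
```

```bash
cat > tilt.py <<'E'
from h import *
import sys
# predict pixels in crop for stopper tilt th(+ = to +y) & rise, in side crop
name=sys.argv[1]
im=ctrl.capture("side");u,v=330,260;k=7.5
cr=cv2.resize(im[v:v+80,u:u+100],None,fx=k,fy=k,interpolation=2)
m=[.5125,-.2236,-.2]
def draw(th,py,rise,col):
    R=Ro.from_rotvec([-th,0,0]).as_matrix()
    q=np.array([0,py,.010])
    pts=[]
    for L in ([-.012,-.03,.04],[.012,-.03,.04],[-.012,.03,.04],[-.012,-.017,.04],[-.012,-.017,.085],[-.012,-.03,.032]):
        P=R@(np.array(L)-q)+q; P[2]+=.043+rise
        pts.append(((proj("side",world(m,P))[0]-[u,v]+.5)*k-.5).astype(int))
    for p in pts: cv2.circle(cr,tuple(int(a) for a in p),3,col,1)
cols=[(0,255,0),(255,0,0),(255,0,255)]
for i,a in enumerate(sys.argv[2:]): draw(*map(float,a.split(",")),cols[i])
cv2.imwrite(f"pics/{name}.png",cr); st()
E
python3 tilt.py l1 0,0,0 .086,.02,0
```

```text
14.45 [ 0.5142 -0.219   0.1078] [ 3.0561e+00 -7.0000e-04 -2.0130e-01] F [-0.7  1.   6.7] M [ 1.39 -0.03 -0.01] w 0.386 q [-0.57  0.3   1.77 -0.09  1.05  1.25]
```

View pics/l1.png

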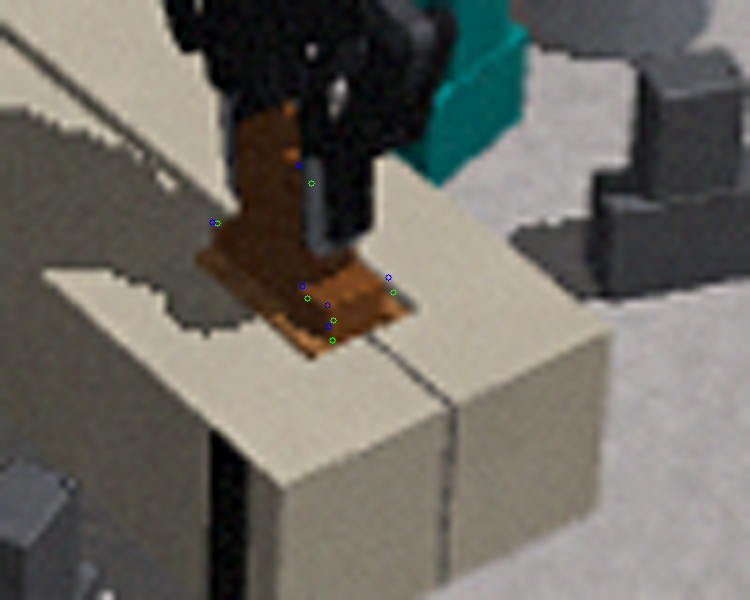

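The picture agrees with the blue prediction (0.086 rad tilt). Now the other way, about the −y side.

Request:
jog_arm --pt "-1 0 0.018 -0.007 0.133 0 0" --pt "-1 0 0.018 -0.007 0.133 0 0" --pt "-1 0 0.018 -0.007 0.133 0 0" --pt "-1 0 0.018 -0.007 0.133 0 0" --pt "-1 0 0.018 -0.007 0.133 0 0"

```text
t: 15.08
ee_pos: [0.5125, -0.2238, 0.1083]
eef_rot: [-3.125, 0.001, -0.201]
wrist_force: [4.1, 4.7, -8.4]
grip_width: 0.381
```

Request:
jog_arm --pt "-1 0 0.018 -0.007 0.133 0 0" --pt "-1 0 0.018 -0.007 0.133 0 0" --pt "-1 0 0.018 -0.007 0.133 0 0" --pt "-1 0 0.008 -0.003 0.06 0 0" --pt "-1 0 0 0 0 0 0"

```text
t: 15.7
ee_pos: [0.5118, -0.2274, 0.109]
eef_rot: [-3.056, 0.001, -0.202]
wrist_force: [5.9, 2.5, -10.0]
grip_width: 0.381
```

```bash
python3 tilt.py l2 0,0,0 -.08,-.02,.0017
```

```text
15.75 [ 0.5118 -0.2274  0.109 ] [-3.0563e+00  8.0000e-04 -2.0150e-01] F [  6.8   3.3 -10.2] M [ 0.26 -1.09 -0.01] w 0.379 q [-0.67  0.32  1.73  0.08  1.13  1.06]
```

View pics/l2.png

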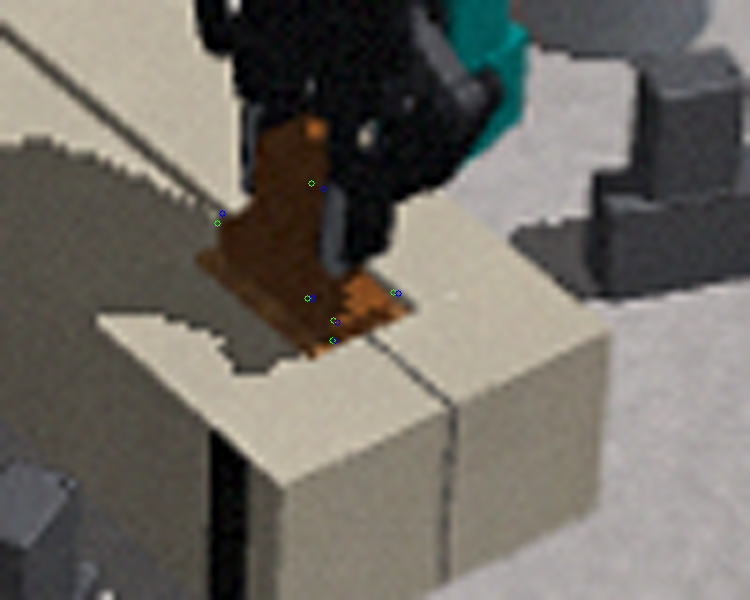

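Tipped the other way as well (0.085 rad), and the mould is still. I'll keep walking it up while watching Fz.

Request:
jog_arm --pt "-1 0 -0.018 -0.007 -0.133 0 0" --pt "-1 0 -0.018 -0.007 -0.133 0 0" --pt "-1 0 -0.018 -0.007 -0.133 0 0" --pt "-1 0 -0.018 -0.007 -0.133 0 0" --pt "-1 0 -0.018 -0.007 -0.133 0 0"

```text
t: 16.38
ee_pos: [0.5125, -0.2225, 0.1106]
eef_rot: [3.126, 0.001, -0.202]
wrist_force: [7.2, -0.2, -16.1]
grip_width: 0.38
```

Request:
jog_arm --pt "-1 0 -0.018 -0.007 -0.133 0 0" --pt "-1 0 -0.018 -0.007 -0.133 0 0" --pt "-1 0 -0.018 -0.007 -0.133 0 0" --pt "-1 0 -0.009 -0.003 -0.066 0 0" --pt "-1 0 0 0 0 0 0"

```text
t: 17.0
ee_pos: [0.513, -0.2189, 0.1117]
eef_rot: [3.057, 0.002, -0.202]
wrist_force: [5.5, -2.2, -16.4]
grip_width: 0.384
```

```bash
python3 tilt.py l3 0,0,0 .085,.02,.005
```

```text
17.05 [ 0.5131 -0.2189  0.1117] [ 3.0568e+00  1.6000e-03 -2.0190e-01] F [  5.4  -2.4 -16.1] M [ 0.24 -1.38  0.02] w 0.378 q [-0.57  0.29  1.76 -0.09  1.06  1.24]
```

View pics/l3.png

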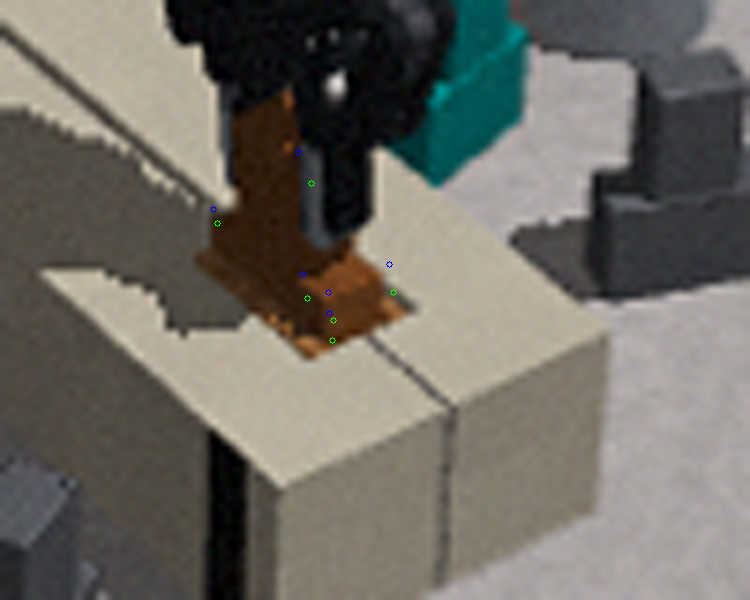

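Request:
jog_arm --pt "-1 0 0.018 -0.004 0.133 0 0" --pt "-1 0 0.018 -0.005 0.133 0 0" --pt "-1 0 0.018 -0.005 0.133 0 0" --pt "-1 0 0.018 -0.006 0.133 0 0" --pt "-1 0 0.018 -0.006 0.133 0 0"

```text
t: 17.68
ee_pos: [0.512, -0.224, 0.1135]
eef_rot: [-3.126, 0.002, -0.202]
wrist_force: [5.8, 0.0, -16.2]
grip_width: 0.381
```

Request:
jog_arm --pt "-1 0 0.018 -0.006 0.133 0 0" --pt "-1 0 0.018 -0.006 0.133 0 0" --pt "-1 0 0.018 -0.006 0.133 0 0" --pt "-1 0 0.016 -0.005 0.12 0 0" --pt "-1 0 0 0 0 0 0"

```text
t: 18.3
ee_pos: [0.5111, -0.2283, 0.1147]
eef_rot: [-3.049, 0.002, -0.202]
wrist_force: [6.2, 0.3, -15.3]
grip_width: 0.379
```

```bash
python3 tilt.py l4 0,0,0 -.09,-.02,.005
```

```text
18.35 [ 0.5111 -0.2283  0.1147] [-3.0488e+00  1.8000e-03 -2.0210e-01] F [  6.3  -0.1 -15.3] M [-0.43 -1.12 -0.25] w 0.386 q [-0.68  0.31  1.73  0.09  1.15  1.06]
```

View pics/l4.png

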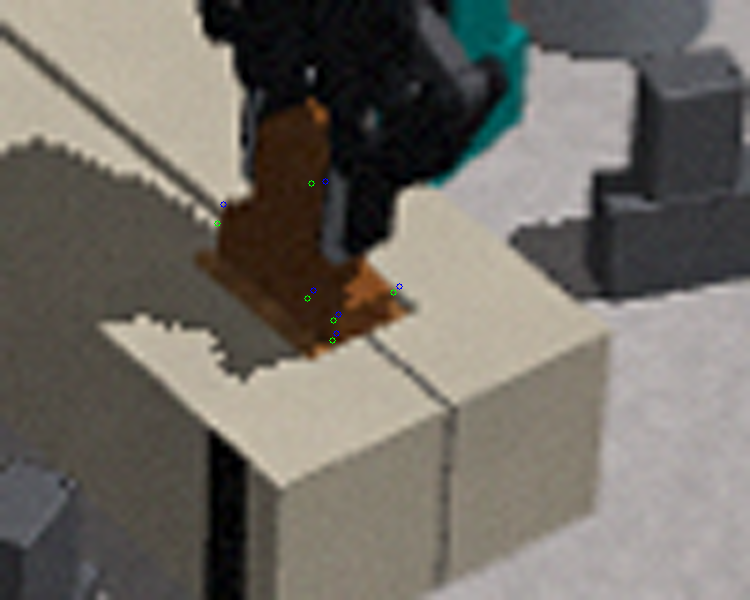

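The handle moves up together with the fingers: the handle top at (318,100) was at (318,118) one cycle before. Fz is steady at about −15 N, so I'll continue.

Request:
jog_arm --pt "-1 0 -0.018 -0.005 -0.133 0 0" --pt "-1 0 -0.018 -0.006 -0.133 0 0" --pt "-1 0 -0.018 -0.006 -0.133 0 0" --pt "-1 0 -0.018 -0.006 -0.133 0 0" --pt "-1 0 -0.018 -0.006 -0.133 0 0"

```text
t: 18.98
ee_pos: [0.5122, -0.223, 0.1166]
eef_rot: [3.134, 0.002, -0.202]
wrist_force: [6.0, -1.7, -16.6]
grip_width: 0.382
```

Request:
jog_arm --pt "-1 0 -0.018 -0.006 -0.133 0 0" --pt "-1 0 -0.018 -0.006 -0.133 0 0" --pt "-1 0 -0.018 -0.006 -0.133 0 0" --pt "-1 0 -0.018 -0.006 -0.133 0 0" --pt "-1 0 0 0 0 0 0"

```text
t: 19.6
ee_pos: [0.513, -0.2186, 0.1178]
eef_rot: [3.055, 0.002, -0.202]
wrist_force: [6.4, -1.6, -16.2]
grip_width: 0.385
```

Request:
jog_arm --pt "-1 0 0.018 -0.006 0.133 0 0" --pt "-1 0 0.018 -0.006 0.133 0 0" --pt "-1 0 0.018 -0.006 0.133 0 0" --pt "-1 0 0.018 -0.006 0.133 0 0" --pt "-1 0 0.018 -0.006 0.133 0 0"

```text
t: 20.23
ee_pos: [0.5118, -0.2241, 0.1197]
eef_rot: [-3.128, 0.002, -0.202]
wrist_force: [5.9, -0.2, -17.4]
grip_width: 0.376
```

Request:
jog_arm --pt "-1 0 0.018 -0.006 0.133 0 0" --pt "-1 0 0.018 -0.006 0.133 0 0" --pt "-1 0 0.018 -0.006 0.133 0 0" --pt "-1 0 0.018 -0.006 0.133 0 0" --pt "-1 0 0 0 0 0 0"

```text
t: 20.85
ee_pos: [0.5109, -0.2286, 0.121]
eef_rot: [-3.049, 0.002, -0.202]
wrist_force: [5.7, -0.8, -17.2]
grip_width: 0.38
```

```bash
python3 tilt.py l5 0,0,0 -.09,-.02,.012
```

```text
20.9 [ 0.5109 -0.2286  0.121 ] [-3.0494e+00  2.0000e-03 -2.0220e-01] F [  5.9  -0.2 -16.6] M [-0.74 -1.21 -0.19] w 0.38 q [-0.68  0.3   1.72  0.09  1.16  1.06]
```

View pics/l5.png

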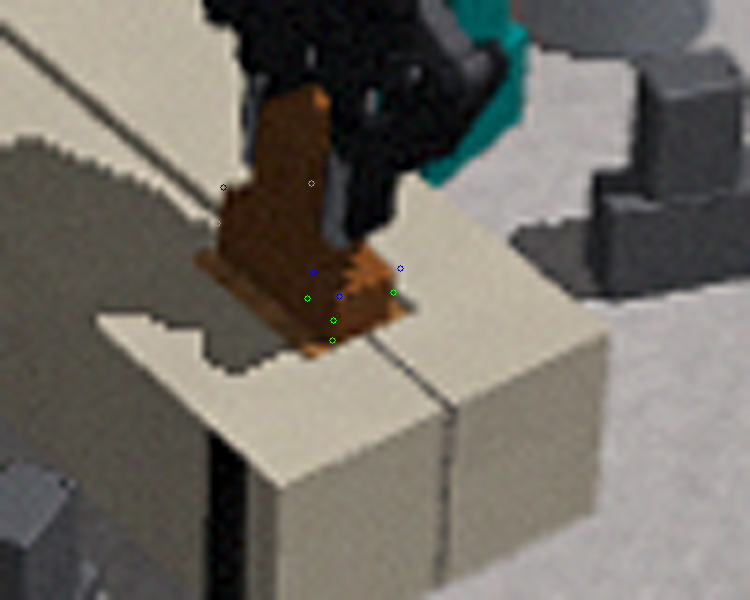

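Rising steadily, about 11–14 mm so far. The mould has not moved: its corner is still at (605,335). More strokes.

Request:
jog_arm --pt "-1 0 -0.018 -0.006 -0.133 0 0" --pt "-1 0 -0.018 -0.006 -0.133 0 0" --pt "-1 0 -0.018 -0.006 -0.133 0 0" --pt "-1 0 -0.018 -0.006 -0.133 0 0" --pt "-1 0 -0.018 -0.006 -0.133 0 0"

```text
t: 21.52
ee_pos: [0.5117, -0.2229, 0.1227]
eef_rot: [3.135, 0.003, -0.203]
wrist_force: [4.7, -1.5, -18.8]
grip_width: 0.382
```

Request:
jog_arm --pt "-1 0 -0.018 -0.006 -0.133 0 0" --pt "-1 0 -0.018 -0.006 -0.133 0 0" --pt "-1 0 -0.018 -0.006 -0.133 0 0" --pt "-1 0 -0.018 -0.006 -0.133 0 0" --pt "-1 0 0 0 0 0 0"

```text
t: 22.15
ee_pos: [0.5126, -0.2182, 0.1241]
eef_rot: [3.055, 0.003, -0.202]
wrist_force: [3.8, -0.3, -17.4]
grip_width: 0.381
```

Request:
jog_arm --pt "-1 0 0.018 -0.006 0.133 0 0" --pt "-1 0 0.018 -0.006 0.133 0 0" --pt "-1 0 0.018 -0.006 0.133 0 0" --pt "-1 0 0.018 -0.006 0.133 0 0" --pt "-1 0 0.018 -0.006 0.133 0 0"

```text
t: 22.78
ee_pos: [0.5117, -0.224, 0.1283]
eef_rot: [-3.128, 0.003, -0.201]
wrist_force: [-0.1, 0.2, -10.5]
grip_width: 0.385
```

Request:
jog_arm --pt "-1 0 0.018 -0.006 0.133 0 0" --pt "-1 0 0.018 -0.006 0.133 0 0" --pt "-1 0 0.018 -0.006 0.133 0 0" --pt "-1 0 0.018 -0.006 0.133 0 0" --pt "-1 0 0 0 0 0 0"

```text
t: 23.4
ee_pos: [0.5114, -0.2287, 0.1308]
eef_rot: [-3.05, 0.001, -0.201]
wrist_force: [-3.7, 0.4, -5.1]
grip_width: 0.383
```

```bash
python3 tilt.py l6 0,0,0 -.09,-.02,.017
```

```text
23.45 [ 0.5115 -0.2287  0.1308] [-3.0507e+00  1.0000e-03 -2.0110e-01] F [-5.5  0.2 -6.8] M [-0.08  1.21 -0.11] w 0.381 q [-0.68  0.29  1.72  0.09  1.18  1.06]
```

View pics/l6.png

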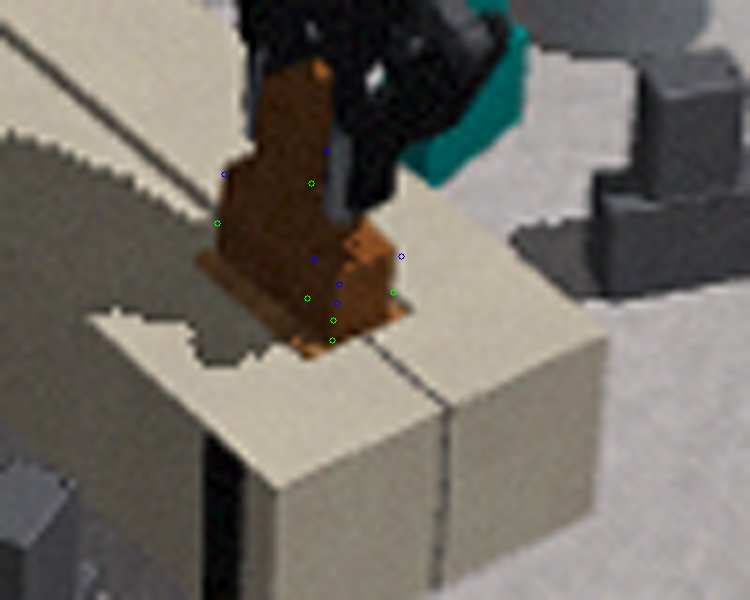

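Now in the lightly gripped zone (Fz down to −5 N). I'll bring it upright while lifting gently.

Request:
jog_arm --pt "-1 0 -0.018 -0.01 -0.133 0 0" --pt "-1 0 -0.018 -0.01 -0.133 0 0" --pt "-1 0 -0.018 -0.01 -0.133 0 0" --pt "-1 0 -0.018 -0.01 -0.133 0 0" --pt "-1 0 -0.01 -0.005 -0.072 0 0"

```text
t: 24.08
ee_pos: [0.5126, -0.2232, 0.1334]
eef_rot: [-3.142, 0.001, -0.2]
wrist_force: [-5.3, 1.9, -11.0]
grip_width: 0.381
```

Request:
jog_arm --pt "-1 0 0 -0.02 0 0 0" --pt "-1 0 0 -0.02 0 0 0" --pt "-1 0 0 0 0 0 0"

```text
t: 24.45
ee_pos: [0.5126, -0.2233, 0.1359]
eef_rot: [-3.141, 0.001, -0.201]
wrist_force: [-4.3, 1.6, -8.8]
grip_width: 0.383
```

Request:
jog_arm --pt "-1 0 0 -0.03 0 0 0" --pt "-1 0 0 -0.03 0 0 0" --pt "-1 0 0 -0.03 0 0 0" --pt "-1 0 0 -0.03 0 0 0" --pt "-1 0 0 -0.03 0 0 0"

```text
t: 25.08
ee_pos: [0.5133, -0.2241, 0.1457]
eef_rot: [3.141, -0.001, -0.201]
wrist_force: [0.2, 0.7, -0.6]
grip_width: 0.384
```

Request:
jog_arm --pt "-1 0 0 -0.06 0 0 0" --pt "-1 0 0 -0.06 0 0 0" --pt "-1 0 0 -0.06 0 0 0" --pt "-1 0 0 -0.06 0 0 0" --pt "-1 0 0 0 0 0 0"

```text
t: 25.7
ee_pos: [0.5131, -0.224, 0.1599]
eef_rot: [3.142, -0.001, -0.201]
wrist_force: [0.2, 0.5, -0.5]
grip_width: 0.384
```

```bash
python3 tilt.py l7 0,0,0 0,0,.055; python3 look.py n1 180 180 260 195 side 4; python3 look.py n2 210 190 250 120 top 2
```

```text
25.75 [ 0.5129 -0.2239  0.1596] [-3.1414e+00 -2.0000e-04 -2.0090e-01] F [ 0.1 -0.  -2. ] M [ 0.   -0.04 -0.02] w 0.381 q [-0.62  0.24  1.72  0.    1.19  1.15]
t 25.9 pos [ 0.5128 -0.2238  0.1594] sd [0.0001 0.     0.0001] rot [-3.1413e+00  1.0000e-04 -2.0090e-01] F [ 0.8  0.7 -1.1] w 0.385
t 26.0 pos [ 0.5128 -0.2238  0.1593] sd [0. 0. 0.] rot [-3.1411e+00  3.0000e-04 -2.0090e-01] F [ 0.2 -0.7 -1.6] w 0.385
```

View pics/l7.png

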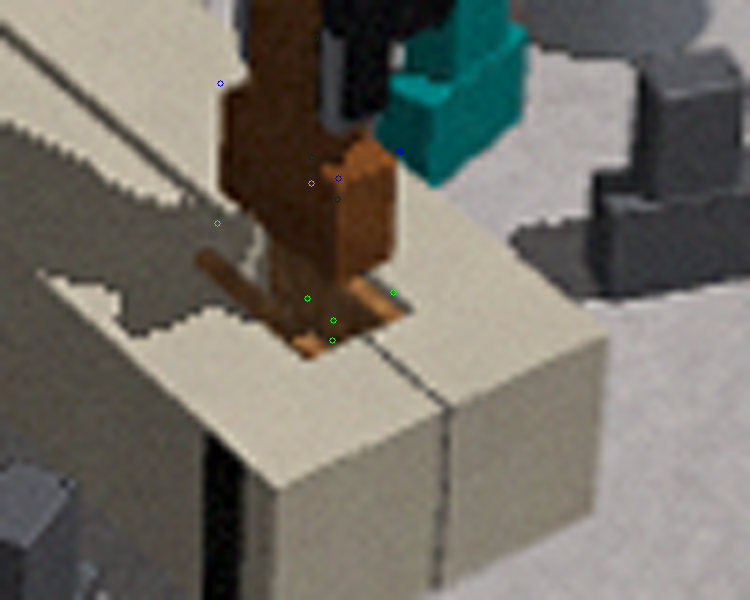

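View pics/n1.png

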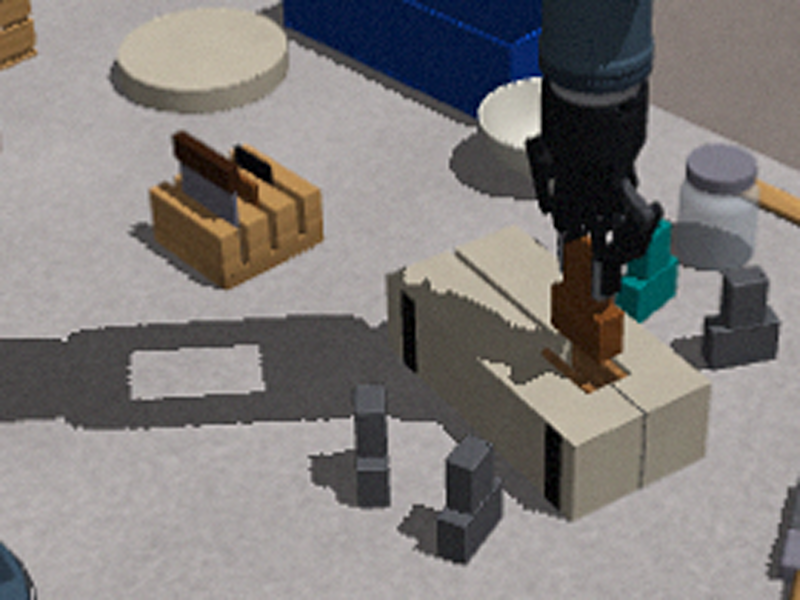

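View pics/n2.png

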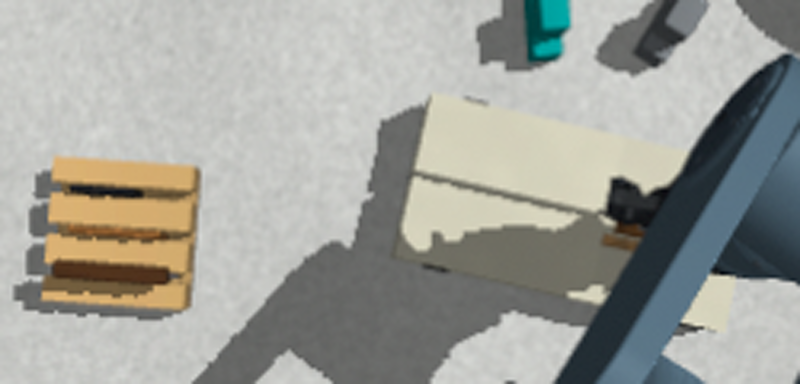

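Both views show the stopper clear and upright: its foot's lower corner is at (340,285) in the side crop, about 20 mm above the empty mouth. The mould is flat, and the scraper is down in the front slot. Handing in.

```bash
python3 -c "
from bench import ctrl
print(ctrl.close_job())"
```

```text
the job is handed in; nothing more can be done
None
```

The scraper is down in the front slot and released, and the stopper is out of the mould, held upright about 20 mm above the mouth. I handed the job in at about 26 s of the 58 s allowed; the hand-in reports no verdict.

- **Scraper:** I lowered it until about 11 N of floor contact at the expected height, then let go. The pictures put its spine within a pixel or two of the fully seated position.
- **Stopper:** I rocked it eight times along the seam, about 5 degrees each way, starting towards the end where the scraper stood. The upward pull stayed under 19 N. Once the cork grip eased, I set it upright and drew it out straight.
- **Last checks:** The wrist force is down to about −1 to −2 N, roughly the stopper's own weight, so it is not touching the mould. The tool is vertical within 0.001 rad, and nothing else appears to have moved.
- **Small disagreements:**
  - During the rocking, the arm's height reading ran about 3 mm ahead of the rise seen in the pictures. I put that down to give in the arm or slight slip in the grip. At the end the two agreed to about a millimetre.
  - The mould's near lower corner may have moved 1–2 mm; that is within the limits.

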